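Stow the bush-press kit on its spindle stand

TASK

Put the bush-press kit away on its stand: first lower all the drilled straps over the rod so that they lie flat on the foot plate one on another, then the press cups, mouth down and smallest first, so that each larger cup covers the one before and all stand fully home on the top strap, and last the thrust ring, which must sit flat on the top of the outermost cup. Lower every part all the way down the rod rather than letting it drop, and leave the other things on the bench where they are.

Things in the scene. Friction and masses are not known exactly. Their poses are not given: they have to be found in the camera images.
- rod_base (a point): The kit stand: a grey square steel foot plate, 160 x 160 x 16 mm, fixed to the bench, with a bright vertical spindle (rod) 16 mm in diameter standing in its middle. This point lies on the rod's axis at the upper face of the foot plate (16 mm above the bench). z up.
- rod_tip (a point): Top end of the same rod, on its axis, 138 mm above the foot plate's upper face. The last 6 mm taper to a 9 mm diameter.
- strap1_mid (a point): Drilled flat steel strap, 160 x 44 x 10 mm, about 0.5 kg, lying flat; two or three of these are present, all alike. This point is the centre of the bar, half-way up; x runs along its length, away from the hole, z up. A 19 mm through hole lies 40 mm from one end. Straps on the rod rest flat on one another only if they point about the same way; held more than 55 mm from the hole, the gripper's body passes clear beside the rod.
- strap1_hole (a point): Centre of the hole of strap1, half-way up the bar, 40 mm from its middle towards -x of the bar.
- strap2_mid (a point): Drilled flat steel strap, 160 x 44 x 10 mm, about 0.5 kg, lying flat; two or three of these are present, all alike. This point is the centre of the bar, half-way up; x runs along its length, away from the hole, z up. A 19 mm through hole lies 40 mm from one end. Straps on the rod rest flat on one another only if they point about the same way; held more than 55 mm from the hole, the gripper's body passes clear beside the rod.
- strap2_hole (a point): Centre of the hole of strap2, half-way up the bar, 40 mm from its middle towards -x of the bar.
- strap3_mid (a point): Drilled flat steel strap, 160 x 44 x 10 mm, about 0.5 kg, lying flat; two or three of these are present, all alike. This point is the centre of the bar, half-way up; x runs along its length, away from the hole, z up. A 19 mm through hole lies 40 mm from one end. Straps on the rod rest flat on one another only if they point about the same way; held more than 55 mm from the hole, the gripper's body passes clear beside the rod.
- strap3_hole (a point): Centre of the hole of strap3, half-way up the bar, 40 mm from its middle towards -x of the bar.
- cup_small_mid (a point): Bright steel press cup standing mouth down, 38 mm outside diameter, 84 mm tall, about 0.4 kg; the crown is 30 mm thick (bored through), wall 4.5 mm, so 29 mm wide inside. A 19 mm hole for the rod is drilled through the centre of the crown (the closed upper end). This point is on its axis, half-way up; z points from mouth to crown. Two or three of the three graded cups are present.
- cup_medium_mid (a point): Bright steel press cup standing mouth down, 53 mm outside diameter, 91 mm tall, about 0.5 kg; wall 4 mm (45 mm wide inside), crown 5 mm thick. A 19 mm hole for the rod is drilled through the centre of the crown (the closed upper end). This point is on its axis, half-way up; z points from mouth to crown. Two or three of the three graded cups are present.
- cup_large_mid (a point): Bright steel press cup standing mouth down, 68 mm outside diameter, 98 mm tall, about 0.7 kg; wall 4 mm (60 mm wide inside), crown 5 mm thick. A 19 mm hole for the rod is drilled through the centre of the crown (the closed upper end). This point is on its axis, half-way up; z points from mouth to crown. Two or three of the three graded cups are present.
- ring_mid (a point): Thrust ring: thick steel collar with a knurled band, 60 mm outside diameter, 19 mm bore, 30 mm tall, about 0.55 kg, axis vertical. This point is its centre.
- wrench: Combination wrench, 180 mm long, lying on the bench (bystander); origin under its middle.
- screwdriver: Screwdriver, 210 mm long, lying on the bench (bystander); origin under its middle.
- jar: Grey plastic jar with a black lid, 68 mm wide, 90 mm tall (bystander); origin under its centre.
- spray: Spray can, 52 mm wide, 170 mm tall (bystander); origin under its centre.
- strut: Off-cut of slotted U channel, 180 x 41 x 41 mm (bystander); origin under its centre.
- crimp_head: Black hydraulic crimping head with a steel neck, about 215 mm long, 50 mm tall (bystander); origin under its middle.

How it is judged:
By the outcome, as a careful person would: the job done as asked, in the order asked, and still so for the second after the job is handed in, with the robot touching nothing.
Of strap1, strap2, strap3 only 2 to 3 are there at a start; the rules pass over those that are not, and their reading is None.
Of cup_small, cup_medium, cup_large only 2 to 3 are there at a start; the rules pass over those that are not, and their reading is None.
At some moment in a run one of strap1, strap2, strap3, ring may be knocked a few centimetres aside while the robot is not near it.
It also fails if it takes over 210 s, if anything falls off the work surface, if the arm or the gripper's body presses on something with over 40 N, if the wrist force passes 120 N, or if a joint passes its speed limit or range.

ROBOT

A 6-joint arm with a two-finger parallel gripper is mounted at the origin on the work surface. World frame = base frame: x ahead of the robot, y to its left, z up, the work surface at z = 0. Lengths are in m, angles in rad, forces in N, time in s.
With the tool pointing down it reaches from about 0.35 to 1 m from the base axis. Payload 7.1 kg.
Tool frame: the origin (TCP) lies between the finger pads; the fingertips stand 22 mm ahead of it and the grasp point (between the pads) lies 3 mm ahead of it; x points along the fingers, y is the direction in which the jaws open and shut, and the axes are right-handed (so a half turn about x gives the same grasp; the last joint's range is limited). The gripper opens to 85 mm and grips with 20 to 120 N. Pads are 22 mm wide; open, the fingers measure 114 mm over their backs; the gripper's body (76 mm by 85 mm) begins 54 mm behind the grasp point. The pads swing forward as they close: fully open they stand 13 mm farther back than shut.
Start: joints at [1.26, 0.423, 1.63, -0, 1.089, -0.019], TCP at [0.18, 0.599, 0.253] pointing down, gripper open.
Joint ranges: [-3, 3], [-0.9, 2.11], [0.09, 2.58], [-1.31, 4.45], [0.11, 2.69], [-2.54, 2.54]. Speed limits (rad/s): [2.39, 2.39, 3.01, 3.14, 3.14, 3.14].

INTERFACE

Orientations are given as a rotation vector (axis times angle).
In Python, from rig import manip gives the robot as it stands. The module is installed in compiled form; this text tells all that it offers. Calls block until the motion is done:
- manip.move_to(position, orientation): joint-space move of the TCP to a pose.
- manip.servo_line(position, orientation=None, rate=0.15): straight line of the TCP; orientation=None keeps the orientation; rate is the mean speed in m/s.
- manip.set_joints(angles): joint-space move.
- manip.command_gripper(opening, f_grip=None): finger opening in m; f_grip is the grip in N (None keeps the last); returns when the fingers have stopped.
- manip.hold(seconds).
- manip.solve_ik(position, orientation): joint angles nearest the present ones, or None.
- manip.camera(name): name is "side" or "top" or "wrist"; returns a dict with "image" (384x512x3 uint8, red, green, blue), "fx", "fy", "cx", "cy" (pixels), "k1" (the pictures are not rectified: a ray, as slopes to the right and down, at radius r is drawn at 1 + k1 r^2 times it, then the intrinsics apply), "cam_to_world" (4x4, takes a point from camera to world coordinates); the wrist camera has in their place "mount" (4x4, takes a point from camera to tool coordinates, whose origin is the TCP and whose axes are the tool frame's). Camera axes: x right, y down, z forward; pixel columns grow to the right and rows downward; lengths in m; the calibration is good to about 2 mm. A picture is of the moment at which its call begins: read the wrist's pose just before it. There is no depth.
A pose or a line that the arm cannot do raises manip.IKError and nothing moves.
- manip.sign_off(): hands the job in, once; it reports no verdict.
Readings, each from a call of its own:
- manip.get_time(): time.
- manip.get_joint_positions(): joint angles.
- manip.get_joint_vel(): joint speeds.
- manip.get_tau(): joint torques, N m.
- manip.get_position(): TCP position.
- manip.get_ee_rot(): TCP orientation.
- manip.get_contact_force(): force on the tool from outside, world axes, zero at the start.
- manip.get_torque(): the same for the moment, N m.
- manip.get_width(): finger opening in m.
Only numpy, scipy, OpenCV 4.12 (cv2) and the standard library are available. Lean on these libraries where they do the work, as an engineer would, in place of code of your own. Each camera call takes 0.05 s, during which the arm holds its last target. There are 200 camera calls.

## Working session

There is one attempt and no reset: what is moved stays moved. The work goes in short steps, each a Python script; the robot and the scene stay as the last script left them, time stands still between calls to the robot, and variables do not carry over. Pictures are saved under pics/ and viewed, about 12 in all and at most 16, crops included, and the job is handed in when it is done.

```bash
mkdir -p pics && python3 - <<'E'
from rig import manip
import cv2,numpy as np,pickle
d={}
for n in ("top","side","wrist"):
    p=manip.get_position(),manip.get_ee_rot()
    c=manip.camera(n); c['pose']=p; d[n]=c
    cv2.imwrite(f"pics/{n}0.png",c["image"][:,:,::-1])
    print(n,{k:(np.round(v,4).tolist() if k!='image' else 0) for k,v in c.items() if k not in('image','pose')})
pickle.dump(d,open("d0.pkl","wb"))
for n in ("top","side"):
    cv2.imwrite(f"pics/{n}0b.png",cv2.resize(d[n]["image"][:,:,::-1],(800,600),interpolation=cv2.INTER_CUBIC))
print(manip.get_time(),manip.get_position(),manip.get_ee_rot())
E
```

```text
top {'fx': 436.0122, 'fy': 436.0122, 'cx': 259.8044, 'cy': 186.9159, 'k1': -0.0312, 'cam_to_world': [[-0.009, -0.9804, 0.1967, 0.2815], [-0.9999, 0.0065, -0.0137, -0.0321], [0.0122, -0.1968, -0.9804, 1.4106], [0.0, 0.0, 0.0, 1.0]]}
side {'fx': 394.5008, 'fy': 394.5008, 'cx': 261.3301, 'cy': 189.073, 'k1': -0.1346, 'cam_to_world': [[0.6878, -0.5294, 0.4967, 0.0002], [-0.7259, -0.5068, 0.465, -0.573], [0.0055, -0.6804, -0.7328, 0.9228], [0.0, 0.0, 0.0, 1.0]]}
wrist {'fx': 266.4635, 'fy': 266.4635, 'cx': 253.336, 'cy': 198.9032, 'k1': -0.0533, 'mount': [[0.0007, -0.2859, 0.9583, -0.1191], [1.0, 0.0019, -0.0002, 0.0006], [-0.0017, 0.9583, 0.2859, -0.0722], [0.0, 0.0, 0.0, 1.0]]}
0.15 [0.17966842 0.598226   0.25273716] [ 0.22818222  1.55881487 -0.22995155]
```

View pics/top0b.png

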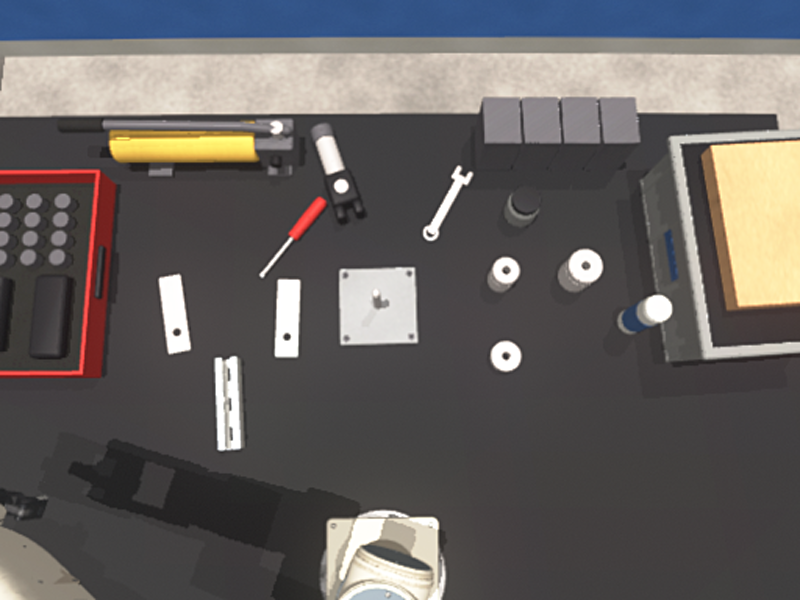

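View pics/side0b.png

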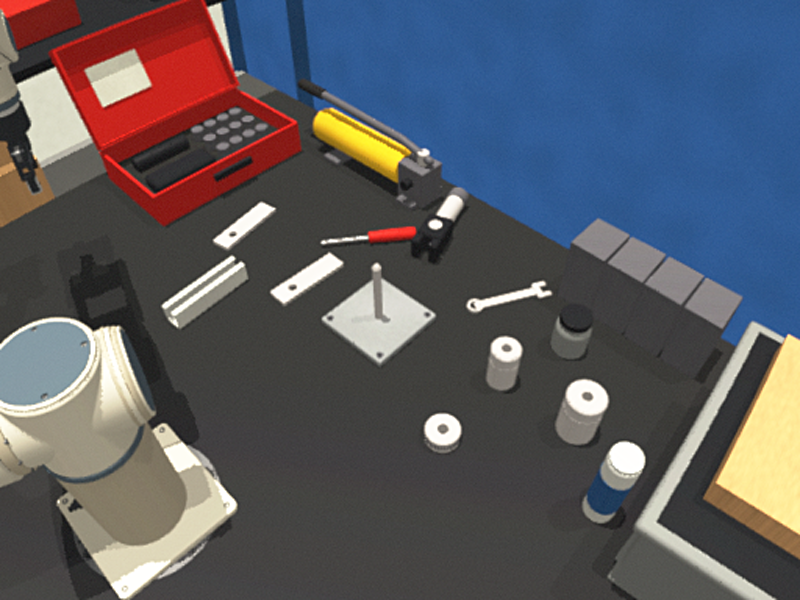

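```bash
cat > h.py <<'E'
from rig import manip
import numpy as np,cv2,pickle
from scipy.spatial.transform import Rotation as Ro
def R_of(a):  # tool down, jaws along (cos a, sin a)
    c,s=np.cos(a),np.sin(a)
    return np.array([[0,c,s],[0,s,-c],[-1,0,0.]])
def rv(a): return Ro.from_matrix(R_of(a)).as_rotvec()
def shot(name,fn=None):
    p,r=manip.get_position(),manip.get_ee_rot()
    c=manip.camera(name)
    if 'mount' in c:
        T=np.eye(4);T[:3,:3]=Ro.from_rotvec(r).as_matrix();T[:3,3]=p
        c['cam_to_world']=T@np.array(c['mount'])
    c['cam_to_world']=np.array(c['cam_to_world'])
    if fn: cv2.imwrite(f"pics/{fn}.png",c['image'][:,:,::-1]); pickle.dump(c,open(f"pics/{fn}.pkl","wb"))
    return c
def K(c): return np.array([[c['fx'],0,c['cx']],[0,c['fy'],c['cy']],[0,0,1.]]),np.array([c['k1'],0,0,0.])
def ray(c,uv):
    k,d=K(c); x=cv2.undistortPoints(np.array([[uv]],float),k,d)[0,0]
    T=c['cam_to_world']; v=T[:3,:3]@np.array([x[0],x[1],1]); return T[:3,3],v/np.linalg.norm(v)
def onz(c,uv,z):
    o,v=ray(c,uv); return o+v*(z-o[2])/v[2]
def proj(c,P):
    T=np.linalg.inv(c['cam_to_world']); k,d=K(c)
    return cv2.projectPoints(np.atleast_2d(np.array(P,float)),cv2.Rodrigues(T[:3,:3])[0],T[:3,3],k,d)[0][:,0]
def tri(obs):
    A=np.zeros((3,3));b=np.zeros(3);rs=[ray(c,u) for c,u in obs]
    for o,v in rs: M=np.eye(3)-np.outer(v,v);A+=M;b+=M@o
    P=np.linalg.solve(A,b); return P,[np.linalg.norm((np.eye(3)-np.outer(v,v))@(P-o)) for o,v in rs]
E
python3 - <<'E'
from h import *
d=pickle.load(open("d0.pkl","rb"))
t,s=d['top'],d['side']
for c in(t,s): c['cam_to_world']=np.array(c['cam_to_world'])
f=lambda p:(np.array(p)+.5)/1.5625-.5
for n,a,b in [("A hole",(177,332),(231,234)),("B hole",(286.5,337),(292,287)),("rodtip",(376,292),(376,266)),("plateFar-L",(339,268),(392,279)),("plate2",(415,267),(435,315)),("plate3",(418,343),(380,363)),("plate4",(341,345),(323,319)),("cup1",(507,269),(507,347)),("cup2",(586,266),(587,396)),("ring",(506,355),(442,429))]:
    P,e=tri([(t,f(a)),(s,f(b))]); print(n,P.round(4),np.round(e,4))
for n,z,ps in [("A",.01,[(159,277),(180,275),(190,351),(168,354)]),("B",.01,[(278,279),(300,280),(298,357),(275,356)]),("cup1 diam",.091,[(491,270),(520,270)]),("cup2",.098,[(569,266),(603,266)])]:
    Q=np.array([onz(t,f(p),z) for p in ps]);print(n,Q.round(4).tolist(), Q.mean(0).round(4), np.linalg.norm(Q[0]-Q[1]))
R=Ro.from_rotvec(manip.get_ee_rot()).as_matrix();print(R.round(3), np.degrees(np.arctan2(R[1,1],R[0,1])))
E
```

```text
A hole [0.4806 0.4243 0.011 ] [0.0014 0.0014]
B hole [0.4706 0.1965 0.0098] [0.0005 0.0005]
rodtip [0.5348 0.0074 0.1527] [0.0003 0.0003]
plateFar-L [ 0.6315  0.0839 -0.01  ] [0.0131 0.0131]
plate2 [ 0.6151 -0.07    0.0147] [0.0011 0.0011]
plate3 [ 0.4556 -0.0754  0.0172] [0.001 0.001]
plate4 [0.4541 0.0825 0.0141] [0.0022 0.0022]
cup1 [ 0.5916 -0.2514  0.0941] [0.0002 0.0002]
cup2 [ 0.5961 -0.4089  0.0999] [0.0006 0.0006]
ring [ 0.4268 -0.2532  0.0277] [0.0008 0.0008]
A [[0.599, 0.4686, 0.01], [0.603, 0.4245, 0.01], [0.4423, 0.3949, 0.01], [0.4363, 0.44, 0.01]] [0.5201 0.432  0.01  ] 0.04430191279662061
B [[0.593, 0.2177, 0.01], [0.5905, 0.1714, 0.01], [0.4285, 0.1721, 0.01], [0.4309, 0.2194, 0.01]] [0.5107 0.1951 0.01  ] 0.046361849771053606
cup1 diam [[0.5906, -0.2199, 0.091], [0.5903, -0.2779, 0.091]] [ 0.5905 -0.2489  0.091 ] 0.05800914789492695
cup2 [[0.5963, -0.3749, 0.098], [0.5959, -0.4432, 0.098]] [ 0.5961 -0.409   0.098 ] 0.06824759286390074
[[-0.     0.288  0.958]
 [-0.001  0.958 -0.288]
 [-1.    -0.001 -0.   ]] 73.27897935238697
```

```bash
python3 - <<'E'
from h import *
a=-np.pi/2
manip.command_gripper(0.07)
manip.move_to([0.532,0.196,0.15],rv(a-np.radians(1.5))); manip.hold(.2)
c1=shot("wrist","B1")
manip.move_to([0.597,0.007,0.24],rv(a)); manip.hold(.2)
c2=shot("wrist","rod1")
manip.servo_line([0.627,0.047,0.24]); manip.hold(.2)
c3=shot("wrist","rod2")
manip.servo_line([0.597,-0.033,0.24]);manip.hold(.2); c4=shot("wrist","rod3")
print(manip.get_joint_positions(),manip.get_time())
im=np.vstack([np.hstack([c1['image'],c2['image']]),np.hstack([c3['image'],c4['image']])])[:,:,::-1]
cv2.imwrite("pics/m1.png",cv2.resize(im,(800,600),interpolation=cv2.INTER_AREA))
E
```

```text
[-7.38749160e-02  3.99417634e-01  1.70201758e+00  1.15343298e-04
  1.04013648e+00  1.49577515e+00] 5.5083
```

View pics/m1.png

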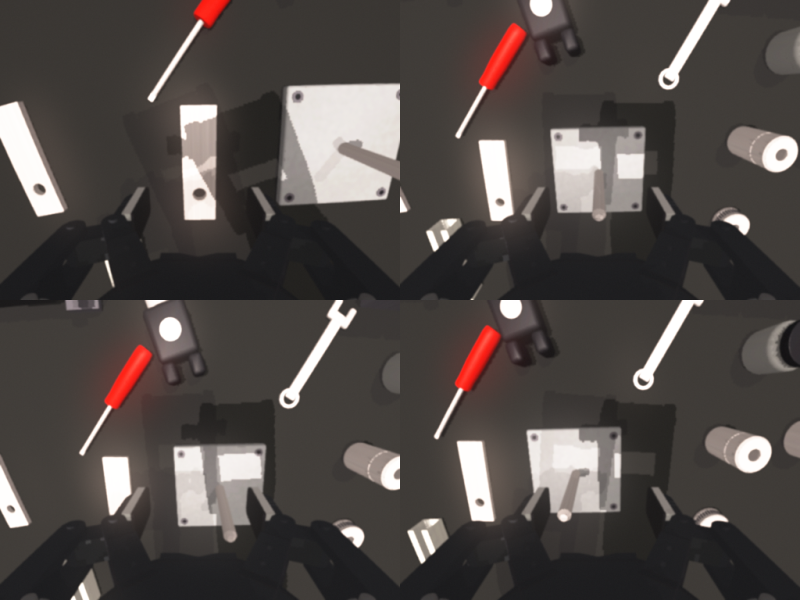

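```bash
python3 - <<'E'
from h import *
o=[]
for n,(u,v) in [("B1",(255,248)),("rod1",(255,275)),("rod2",(294,303)),("rod3",(211,276))]:
    c=pickle.load(open(f"pics/{n}.pkl","rb"))['image'][v-25:v+25,u-33:u+33,::-1]
    o.append(cv2.resize(c,(396,300),interpolation=cv2.INTER_NEAREST))
cv2.imwrite("pics/m2.png",np.vstack([np.hstack(o[:2]),np.hstack(o[2:])]))
E
```

```text
(no output)
```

View pics/m2.png

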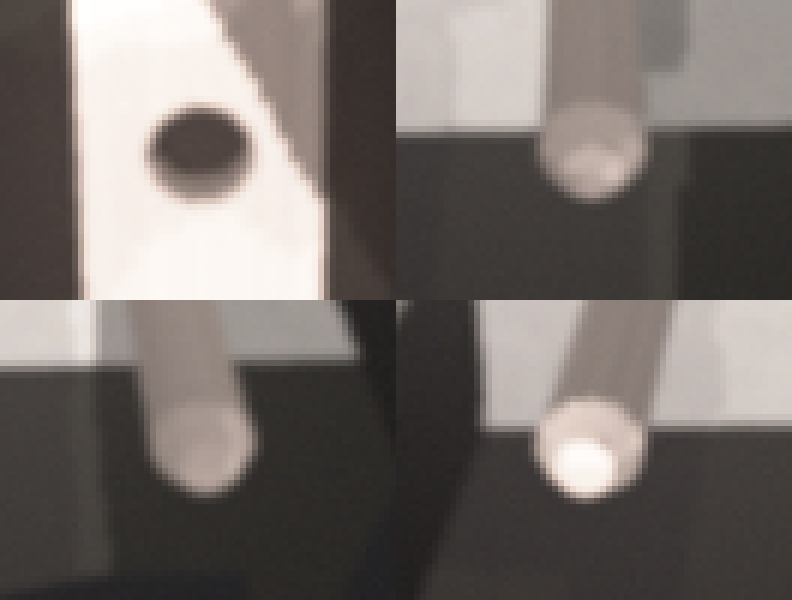

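```bash
python3 - <<'E'
from h import *
L=lambda n:pickle.load(open(f"pics/{n}.pkl","rb"))
o=[(L("rod1"),(254.7,278.3)),(L("rod2"),(295.2,305)),(L("rod3"),(208.7,278.3))]
P,e=tri(o);print(P,e,[onz(c,u,.154).round(4) for c,u in o])
b=L("B1");print("hole",onz(b,(254.8,248.),.010))
# strap edges at rows
im=b['image'].astype(int).sum(2)
for v in (150,180,240,262):
    r=im[v]; print(v,[(i,r[i]) for i in range(220,290) if abs(r[i+1]-r[i-1])>120])
for u in (240,254,262):
    r=im[:,u]; print('u',u,[(i,r[i]) for i in range(110,300) if abs(r[i+1]-r[i-1])>120])
t=pickle.load(open("d0.pkl","rb"))
f=lambda p:(np.array(p)+.5)/1.5625-.5
for n,p in(("top",(376,292)),("side",(376,266))):
    c=t[n];c['cam_to_world']=np.array(c['cam_to_world']);print(n,onz(c,f(p),.154), proj(c,[[.535,.0074,.154]]))
E
```

```text
[0.53494311 0.00741075 0.152549  ] [np.float64(0.0004218358601297322), np.float64(0.000370997849097227), np.float64(0.00024270661889684214)] [array([0.5355, 0.0071, 0.154 ]), array([0.5366, 0.0078, 0.154 ]), array([0.5358, 0.0074, 0.154 ])]
hole [0.4727729  0.19651799 0.01      ]
150 [(229, np.int64(254)), (230, np.int64(414)), (231, np.int64(717)), (275, np.int64(593)), (276, np.int64(477)), (277, np.int64(310)), (278, np.int64(191))]
180 [(231, np.int64(220)), (232, np.int64(338)), (233, np.int64(468)), (276, np.int64(397)), (277, np.int64(260))]
240 [(233, np.int64(283)), (234, np.int64(520)), (235, np.int64(704)), (266, np.int64(599)), (267, np.int64(489)), (275, np.int64(351)), (276, np.int64(247))]
262 [(234, np.int64(280)), (235, np.int64(508)), (236, np.int64(692)), (275, np.int64(647)), (276, np.int64(420)), (277, np.int64(227))]
u 240 [(133, np.int64(303)), (134, np.int64(543)), (135, np.int64(750)), (158, np.int64(716)), (159, np.int64(597)), (199, np.int64(570)), (200, np.int64(694)), (280, np.int64(685)), (281, np.int64(460)), (282, np.int64(223))]
u 254 [(133, np.int64(317)), (134, np.int64(563)), (135, np.int64(751)), (156, np.int64(649)), (157, np.int64(559)), (239, np.int64(708)), (240, np.int64(596)), (241, np.int64(386)), (242, np.int64(241)), (255, np.int64(450)), (256, np.int64(579)), (257, np.int64(689)), (280, np.int64(722)), (281, np.int64(511)), (282, np.int64(246))]
u 262 [(132, np.int64(234)), (133, np.int64(352)), (134, np.int64(628)), (135, np.int64(758)), (153, np.int64(745)), (154, np.int64(636)), (232, np.int64(490)), (233, np.int64(604)), (243, np.int64(600)), (244, np.int64(463)), (245, np.int64(336)), (252, np.int64(519)), (253, np.int64(604)), (280, np.int64(666)), (281, np.int64(420)), (282, np.int64(229))]
top [0.53472567 0.0071673  0.154     ] [[240.3807551  186.60899667]]
side [0.53358333 0.00648469 0.154     ] [[240.59279963 169.64428277]]
```

```bash
cat >> h.py <<'E'
def fz(): return np.array(manip.get_contact_force())
def guarded(p0,zt,lim=4,step=.001,rate=.02):
    """lower straight at xy of p0 down to zt, stopping when force changes by lim; returns z, dF"""
    F0=fz();p=np.array(p0,float)
    while p[2]>zt+1e-6:
        p[2]=max(zt,p[2]-step); manip.servo_line(p,rate=rate)
        d=fz()-F0
        if abs(d[2])>lim or np.hypot(d[0],d[1])>lim+4: return p[2],d
    return p[2],fz()-F0
E
python3 - <<'E'
from h import *
b=pickle.load(open("pics/B1.pkl","rb"))
q=lambda u,v:onz(b,(u,v),.01)
l0,l1,r0,r1=q(229.8,150),q(234.7,262),q(276.8,150),q(275.9,262)
e0,e1=q(254,133.6),q(255,281)
d=(l0+r0-l1-r1);d/=np.linalg.norm(d);th=np.arctan2(d[1],d[0])
print(l0,l1,r0,r1,e0,e1,np.degrees(th),np.linalg.norm(e0-e1))
hole=np.array([.4727,.1965]); mid=((l0+r0+l1+r1)/4)
# hole constrained to mid-line, from ends: 40mm from e1
h2=(e0+e1)/2-.04*d; print("hole est ends",h2)
g=(hole+h2[:2])/2+.062*d[:2]
print("grasp",g)
manip.command_gripper(.056)
manip.move_to([*g,.08],rv(th-np.pi/2))
z,dF=guarded([*g,.034],.018)
print("contact z",z,dF,manip.get_position(),manip.get_time())
E
```

```text
[0.57767504 0.21836486 0.01      ] [0.45625744 0.21890993 0.01      ] [0.57662174 0.17305181 0.01      ] [0.45518607 0.17375609 0.01      ] [0.5925672  0.19468723 0.01      ] [0.43159646 0.19717719 0.01      ] -0.2947539632432528 0.16098999956576682
hole est ends [0.47208236 0.19613799 0.01      ]
grasp [0.53439036 0.19600004]
contact z 0.018 [0.98529247 0.4201301  0.54281877] [0.5343612  0.19600537 0.01794176] 13.1583
```

```bash
python3 - <<'E'
from h import *
p=manip.get_position()
z,dF=guarded([p[0],p[1],.018],.006,lim=3,step=.0005)
print("contact z",z,dF,manip.get_width())
E
```

```text
contact z 0.017499999999999998 [-2.49802148 -0.60837363  4.46820676] 0.056273248107167814
```

```bash
python3 - <<'E'
from h import *
p=manip.get_position(); R=manip.get_ee_rot()
manip.servo_line([p[0],p[1],.0212],rate=.03)
manip.command_gripper(.03,100); print("w",manip.get_width(),fz())
manip.servo_line([p[0],p[1],.05],rate=.05); manip.hold(.2);print("lift",manip.get_width(),fz(),manip.get_torque())
manip.servo_line([p[0],p[1],.26],rate=.2)
# rod approach: hole over rod nominal
manip.move_to([.5355+.062,.0073,.26],rv(-np.pi/2)); manip.hold(.4)
print(manip.get_position(),fz(),manip.get_torque(),manip.get_time())
t=shot("top","t1");s=shot("side","s1");w=shot("wrist","w1")
o=[]
for c,P in((t,[.5355,.0073,.23]),(s,[.5355,.0073,.23])):
    u,v=proj(c,[P])[0].astype(int);print(u,v)
    o.append(cv2.resize(c['image'][v-38:v+37,u-33:u+33,::-1],(396,450),interpolation=cv2.INTER_NEAREST))
cv2.imwrite("pics/m3.png",np.hstack(o))
E
```

```text
w 0.04110462366385831 [-2.17412867 -0.50687623  9.12511826]
lift 0.04079537389387373 [ 0.13734162  0.43937579 -4.96323983] [ 0.00149937 -0.12095655 -0.03294297]
[0.59744774 0.00799913 0.26007609] [ 0.09906554 -0.0881744  -4.54417862] [-0.02251971 -0.12445781 -0.04082254] 17.3083
239 181
239 149
```

View pics/m3.png

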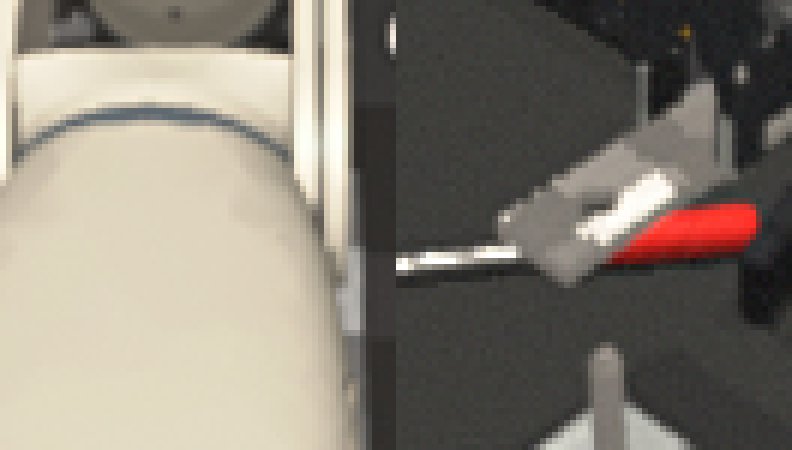

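```bash
python3 - <<'E'
from h import *
s=pickle.load(open("pics/s1.pkl","rb"));R=Ro.from_rotvec(manip.get_ee_rot()).as_matrix();p=manip.get_position()
P=p+R@np.array([.0212-.01,0,.062]); print(P,proj(s,[P]),"obs 240.0 144.3; rod",proj(s,[[.5355,.0073,.154]]),"obs 240.5,~169.5")
print(onz(s,(240,144.3),P[2])-P, R.round(4).tolist())
E
```

```text
[0.53548057 0.00756686 0.24885331] [[239.51380061 143.57219327]] obs 240.0 144.3; rod [[240.74591412 169.57103179]] obs 240.5,~169.5
[-1.16076372e-03 -3.00515596e-03  2.77555756e-17] [[0.0001, 0.0005, -1.0], [0.0, -1.0, -0.0005], [-1.0, -0.0, -0.0001]]
```

```bash
cat >> h.py <<'E'
def insert(xy,z0,zend,step=.002,rate=.04,flim=10,lat=2.5,gain=.00012,maxsh=.006,verbose=True,zland=None):
    """lower over rod with lateral compliance. Returns (z,xy,why). zland: below this z-contact = landed"""
    p=np.array([*xy,z0],float);x0=p[:2].copy();manip.servo_line(p,rate=.08);manip.hold(.3)
    F0=fz();log=[]
    while p[2]>zend+1e-6:
        p[2]=max(zend,p[2]-step);manip.servo_line(p,rate=rate);d=fz()-F0
        k=0
        while np.hypot(*d[:2])>lat and k<6:
            p[:2]+=np.clip(gain*d[:2],-.0006,.0006);manip.servo_line(p,rate=.02);manip.hold(.05);d=fz()-F0;k+=1
            if np.hypot(*(p[:2]-x0))>maxsh: return p[2],p[:2],"shift",d
        log.append((round(p[2],4),*np.round((p[:2]-x0)*1e3,1),*np.round(d,1)))
        if d[2]>flim:
            if verbose:print(*log[-4:],sep="\n")
            return p[2],p[:2],"contact",d
    if verbose:print(*log[::12],log[-1],sep="\n")
    return p[2],p[:2],"end",d
E
python3 - <<'E'
from h import *
print(insert([.5972,.0071],.183,.036),manip.get_torque(),manip.get_width(),manip.get_time())
E
```

```text
(np.float64(0.041), np.float64(0.0), np.float64(0.0), np.float64(-0.4), np.float64(-0.5), np.float64(-0.9))
(np.float64(0.039), np.float64(0.0), np.float64(0.0), np.float64(-0.4), np.float64(-1.5), np.float64(-0.2))
(np.float64(0.037), np.float64(0.0), np.float64(0.0), np.float64(-2.2), np.float64(-0.7), np.float64(9.3))
(np.float64(0.036), np.float64(-1.0), np.float64(-0.2), np.float64(-2.2), np.float64(-0.7), np.float64(17.1))
(np.float64(0.036), array([0.59623287, 0.00689119]), 'contact', array([-2.16027043, -0.67617887, 17.10387882])) [ 0.2250803   0.57362002 -0.00386328] 0.04078210886827739 37.975
```

```bash
python3 - <<'E'
from h import *
p=manip.get_position()
manip.servo_line([p[0],p[1],.0368],rate=.03)
manip.command_gripper(.06)
manip.servo_line([p[0],p[1],.25],rate=.25)
th=np.radians(11)
manip.move_to([.5415,.436,.15],rv(th-np.pi/2));manip.hold(.25)
w=shot("wrist","A1");s=shot("side","s2");t=shot("top","t2")
print(manip.get_position(),manip.get_time())
a=cv2.resize(w['image'][:300,60:460,::-1],(800,600)); cv2.imwrite("pics/m4.png",a)
o=[cv2.resize(c['image'][v:v+75,u:u+100,::-1],(400,300)) for c,u,v in((s,190,150),(t,190,140))]
cv2.imwrite("pics/m5.png",np.hstack(o))
E
```

```text
[0.54176546 0.43569056 0.1501909 ] 41.5833
```

View pics/m4.png

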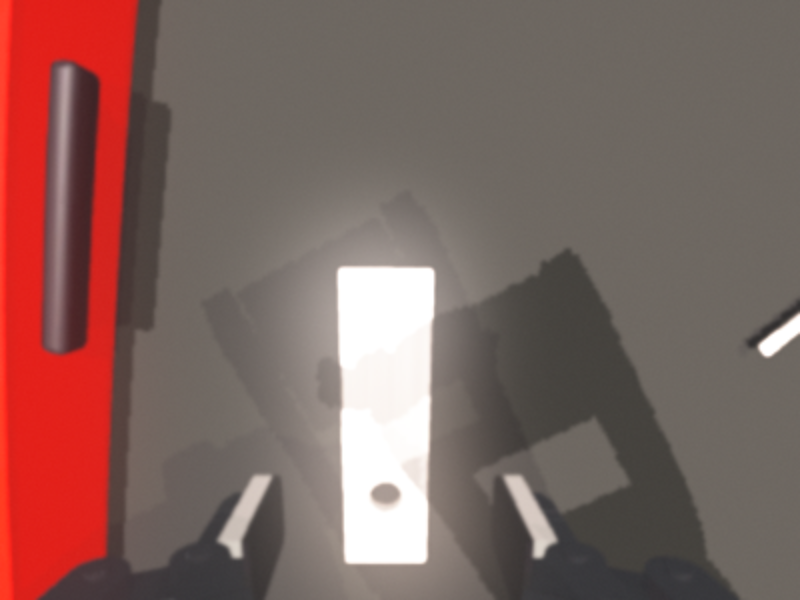

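View pics/m5.png

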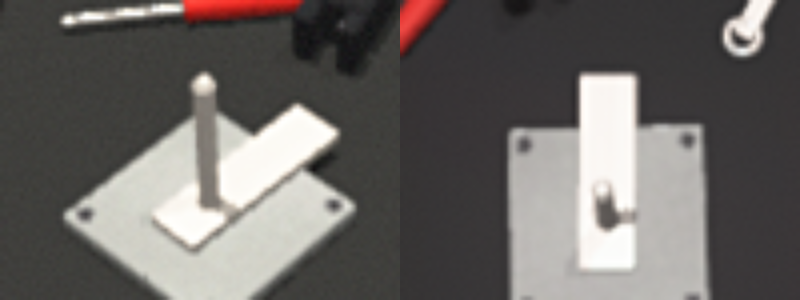

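```bash
python3 - <<'E'
from h import *
b=pickle.load(open("pics/A1.pkl","rb"))
q=lambda u,v:onz(b,(u/2+60-.25,v/2-.25),.01)[:2]
tl,tr,bl,br,h1=q(337,267),q(435,267),q(344,563),q(428,563),q(386,493)
d=tl+tr-bl-br;L=np.linalg.norm(d)/2;d/=np.linalg.norm(d);th=np.arctan2(d[1],d[0])
h2=(tl+tr+bl+br)/4-.04*d
print(tl,tr,bl,br,h1,h2,np.degrees(th),L)
g=(h1+h2)/2+.062*d; n=np.array([-d[1],d[0]]); print(g)
manip.command_gripper(.06)
manip.move_to([*g,.06],rv(th-np.pi/2))
z,dF=guarded([*g,.035],.0212,step=.0035,rate=.05);print(z,dF)
manip.command_gripper(.03,100); print("w",manip.get_width())
manip.servo_line([*g,.05],rate=.08); manip.hold(.2);print("lift",manip.get_width(),fz(),manip.get_torque())
manip.servo_line([*g,.26],rate=.25)
manip.move_to([.5970,.0071,.25],rv(-np.pi/2)); manip.hold(.3)
print(manip.get_position(),fz(),manip.get_torque(),manip.get_time())
s=shot("side","s3");u,v=239,149
cv2.imwrite("pics/m6.png",cv2.resize(s['image'][v-38:v+37,u-33:u+33,::-1],(396,450),interpolation=cv2.INTER_NEAREST))
E
```

```text
[0.59761917 0.47035879] [0.60651821 0.42466945] [0.43863891 0.43987284] [0.44767848 0.3934385 ] [0.48602915 0.42497876] [0.48334719 0.42445981] 10.989394802000689 0.16187844579167698
[0.54555124 0.43653818]
0.0212 [0.32647219 0.83082565 0.03428259]
w 0.041237889650999004
lift 0.04087121324057345 [ 0.2395402   0.27538194 -4.2478841 ] [ 0.01904704 -0.05129372  0.03884562]
[0.59708208 0.00772972 0.24998945] [-1.44968602  0.53390546 -3.75685267] [ 0.00211459 -0.07600925  0.01602963] 47.6167
```

View pics/m6.png

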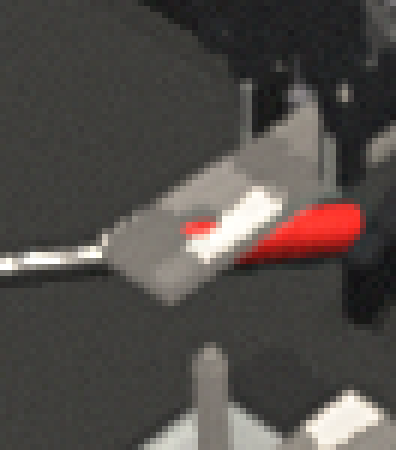

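```bash
python3 - <<'E'
from h import *
s1=pickle.load(open("pics/s1.pkl","rb"));s=pickle.load(open("pics/s3.pkl","rb"))
def cen(c,u,v):
    pass
a=onz(s1,(240.0,144.3),.2489)-[.59745,.0080,.2601];b=onz(s,(239.3,148.5),.2388)-[.59708,.0077,.25]
print(a,b,b-a)
# corners near end: crop1 (497,216)->(570,283)?; crop now (105,243),(172,300)
f1=lambda x,y:(239-33.5+(x-396)/6,110.5+y/6)
f2=lambda x,y:(239-33.5+x/6,110.5+y/6)
for A,B in(((500,215),(103,243)),((570,280),(172,300))):
    print(onz(s1,f1(*A),.2489)-[.59745,.0080,.2601],onz(s,f2(*B),.2388)-[.59708,.0077,.25])
E
```

```text
[-0.06316719 -0.00347831 -0.0112    ] [-0.06784623 -0.00524099 -0.0112    ] [-0.00467904 -0.00176268  0.        ]
[-0.0996179   0.02305202 -0.0112    ] [-0.10464408  0.01908518 -0.0112    ]
[-0.1075149  -0.02895362 -0.0112    ] [-0.10906143 -0.02879674 -0.0112    ]
```

```bash
python3 - <<'E'
from h import *
print(insert([.5975,.0071],.18,.046,step=.003,rate=.05))
print(manip.get_position(),manip.get_torque(),manip.get_width(),manip.get_time())
E
```

```text
(np.float64(0.054), np.float64(0.0), np.float64(0.0), np.float64(-0.5), np.float64(0.6), np.float64(-0.8))
(np.float64(0.051), np.float64(0.0), np.float64(0.0), np.float64(0.9), np.float64(0.6), np.float64(-0.1))
(np.float64(0.048), np.float64(0.0), np.float64(0.0), np.float64(1.0), np.float64(-0.5), np.float64(0.8))
(np.float64(0.046), np.float64(-0.6), np.float64(-0.0), np.float64(-2.1), np.float64(-0.2), np.float64(17.0))
(np.float64(0.046), array([0.5969    , 0.00708538]), 'contact', array([-2.05621755, -0.19606552, 17.02107356]))
[0.59769806 0.00708465 0.04781246] [ 0.07454555  0.59535122 -0.01595581] 0.040792162110043544 60.5417
```

```bash
python3 - <<'E'
from h import *
p=manip.get_position()
manip.servo_line([p[0],p[1],.0485],rate=.03)
manip.command_gripper(.06)
manip.servo_line([p[0],p[1],.25],rate=.25)
manip.command_gripper(.085)
a=-np.pi/2;o=[]
for n,x,y,z in(("ring1",.4268,-.2532,.15),("cupL",.5961,-.4089,.21),("cupM",.5916,-.2514,.21)):
    manip.move_to([x-.015,y,z],rv(a));manip.hold(.25);c=shot("wrist",n)
    u,v=proj(c,[[x,y,{'r':.03,'c':.095}[n[0]]]])[0].astype(int);print(n,u,v)
    o.append(cv2.resize(c['image'][v-50:v+50,u-66:u+67,::-1],(400,300),interpolation=cv2.INTER_CUBIC))
s=shot("side","s4"); o.append(cv2.resize(s['image'][150:225,190:290,::-1],(400,300)))
cv2.imwrite("pics/m7.png",np.vstack([np.hstack(o[:2]),np.hstack(o[2:])]));print(manip.get_time())
E
```

```text
ring1 253 186
cupL 254 186
cupM 252 186
66.2833
```

View pics/m7.png

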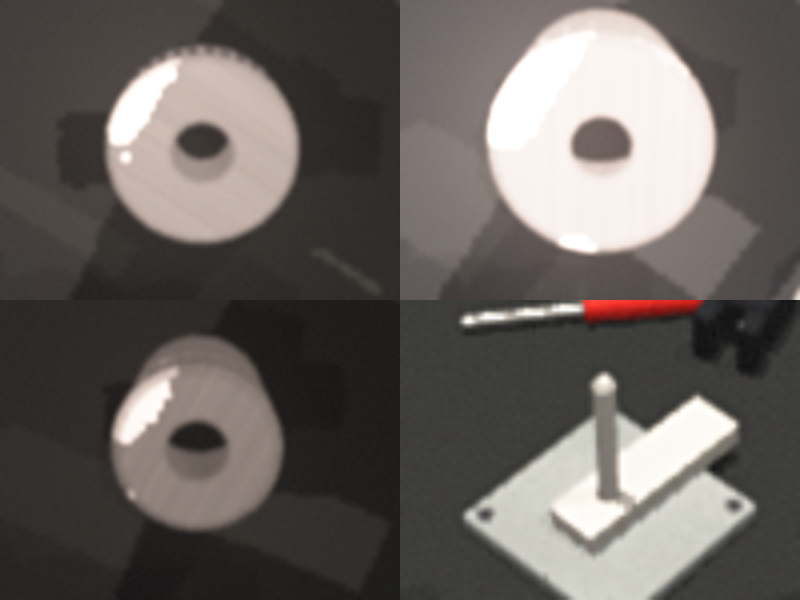

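```bash
cat >> h.py <<'E'
ROD=np.array([.5353,.0072]);DN=rv(-np.pi/2)
def pick(g,ztcp,opening,f=70,zs=.05):
    manip.command_gripper(opening)
    manip.move_to([*g,ztcp+zs],DN)
    z,d=guarded([*g,ztcp+.02],ztcp,step=.005,rate=.06);print("down",z,d)
    F0=fz();manip.command_gripper(.02,f);print("w",manip.get_width(),"dF",fz()-F0)
    manip.servo_line([*g,ztcp+.02],rate=.06);manip.hold(.2);print("lift",manip.get_width(),fz(),manip.get_torque())
E
python3 - <<'E'
from h import *
L=lambda n:pickle.load(open(f"pics/{n}.pkl","rb"))
r=onz(L("ring1"),(254,186.3),.03);l=onz(L("cupL"),(254.5,184.7),.098);m=onz(L("cupM"),(251.5,185.7),.091)
print(r,l,m)
pick(m[:2],.082,.075)
manip.servo_line([*m[:2],.27],rate=.25)
manip.move_to([*ROD,.27],DN);manip.hold(.3)
s=shot("side","s5");w=shot("wrist","w5");print(manip.get_position(),fz(),manip.get_time())
cv2.imwrite("pics/m8.png",np.hstack([cv2.resize(s['image'][90:190,190:290,::-1],(400,400),interpolation=cv2.INTER_CUBIC),cv2.resize(w['image'][230:330,203:303,::-1],(400,400),interpolation=cv2.INTER_CUBIC)]))
E
```

```text
[ 0.42672642 -0.25326725  0.03      ] [ 0.59813605 -0.40900178  0.098     ] [ 0.59167791 -0.25077604  0.091     ]
down 0.082 [ 0.32261039 -0.04856114 -1.23485703]
w 0.0516080610429091 dF [-1.3102768   2.10782676  6.04954007]
lift 0.05133501251463833 [-0.03866969  0.23491331 -5.21818446] [ 0.04385059 -0.0372412  -0.01080833]
[0.53545502 0.00665176 0.26996804] [-0.44018608  0.79068205 -4.72784474] 71.7333
```

View pics/m8.png

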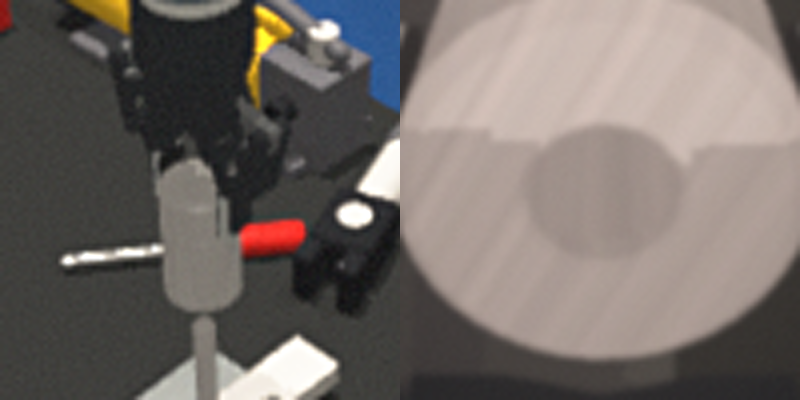

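```bash
python3 - <<'E'
from h import *
w=pickle.load(open("pics/w5.pkl","rb"));p=manip.get_position()
print("hole-TCP",(onz(w,(253.6,277.6),p[2]+.009)-p)[:2])
manip.servo_line([*ROD,.158],rate=.1)
print(insert(ROD,.156,.1165,step=.003,rate=.04))
print(manip.get_position(),manip.get_torque(),manip.get_time())
E
```

```text
hole-TCP [ 1.63214287e-03 -6.43520215e-05]
(np.float64(0.126), np.float64(0.0), np.float64(0.0), np.float64(0.0), np.float64(-0.4), np.float64(1.2))
(np.float64(0.123), np.float64(0.0), np.float64(0.0), np.float64(-0.1), np.float64(-0.3), np.float64(0.6))
(np.float64(0.12), np.float64(0.0), np.float64(0.0), np.float64(0.1), np.float64(0.7), np.float64(1.1))
(np.float64(0.117), np.float64(-0.8), np.float64(0.1), np.float64(-2.2), np.float64(-0.3), np.float64(14.0))
(np.float64(0.11699999999999997), array([0.5344653 , 0.00726554]), 'contact', array([-2.19642267, -0.28764537, 13.95296233]))
[0.53569966 0.00726272 0.11852796] [-0.11258935  0.32627838 -0.05121826] 77.4
```

```bash
python3 - <<'E'
from h import *
p=manip.get_position()
manip.servo_line([p[0],p[1],.1185],rate=.03)
manip.command_gripper(.08);manip.servo_line([p[0],p[1],.25],rate=.25)
g=[.5978,-.4090]
pick(g,.089,.085,f=80)
manip.servo_line([*g,.28],rate=.25)
manip.move_to([*ROD,.28],DN);manip.hold(.3)
w=shot("wrist","w6");s=shot("side","s6");print(manip.get_position(),fz(),manip.get_time())
cv2.imwrite("pics/m9.png",np.hstack([cv2.resize(s['image'][90:190,190:290,::-1],(400,400),interpolation=cv2.INTER_CUBIC),cv2.resize(w['image'][230:330,203:303,::-1],(400,400),interpolation=cv2.INTER_CUBIC)]))
E
```

```text
down 0.089 [-1.14198287 -0.6023766  -0.60761671]
w 0.0663231032065957 dF [-1.91412147  1.41577521  5.50656987]
lift 0.06665190592826101 [-1.16246757  0.27728382 -7.66972735] [ 0.00746291 -0.05550318  0.00195851]
[0.53539644 0.00688418 0.27991833] [-1.18290987  0.80456827 -7.39093821] 85.8083
```

View pics/m9.png

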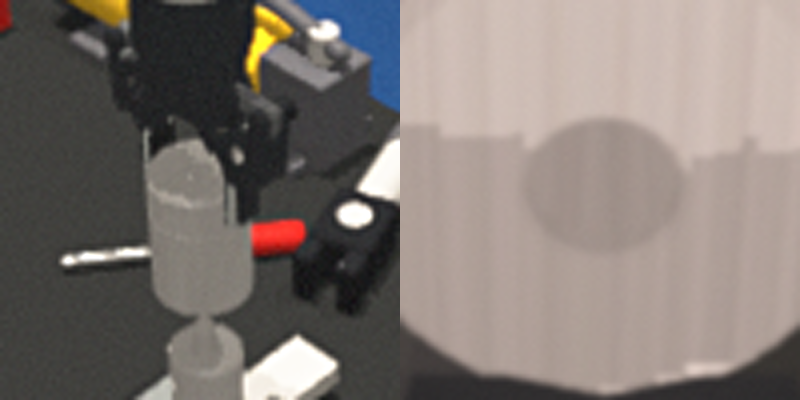

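```bash
python3 - <<'E'
from h import *
q=ROD+[-.0008,0]
manip.servo_line([*q,.225],rate=.1)
print(insert(q,.222,.1225,step=.004,rate=.05))
print(manip.get_position(),manip.get_torque(),manip.get_time())
E
```

```text
(np.float64(0.134), np.float64(0.0), np.float64(0.0), np.float64(0.4), np.float64(-0.5), np.float64(-0.1))
(np.float64(0.13), np.float64(0.0), np.float64(0.0), np.float64(1.1), np.float64(-0.3), np.float64(-0.8))
(np.float64(0.126), np.float64(0.0), np.float64(0.0), np.float64(1.8), np.float64(-0.7), np.float64(1.3))
(np.float64(0.1225), np.float64(-2.1), np.float64(-0.0), np.float64(-1.9), np.float64(-0.0), np.float64(29.3))
(np.float64(0.1225), array([0.53235443, 0.00717529]), 'contact', array([-1.89643829, -0.03237702, 29.33859807]))
[0.53512752 0.00717829 0.12586343] [0.10027428 0.52708675 0.03290394] 94.5083
```

```bash
python3 - <<'E'
from h import *
p=manip.get_position()
manip.servo_line([p[0],p[1],.1263],rate=.03)
manip.command_gripper(.085);manip.servo_line([p[0],p[1],.25],rate=.25)
x,y=.4268,-.2532
manip.move_to([x-.015,y,.15],DN);manip.hold(.25);c=shot("wrist","ring2");s=shot("side","s7")
o=[cv2.resize(c['image'][136:236,186:320,::-1],(402,300),interpolation=cv2.INTER_CUBIC),cv2.resize(s['image'][150:225,190:290,::-1],(400,300))]
cv2.imwrite("pics/m10.png",np.hstack([o[0][:,:400],o[1]]));print(manip.get_time(),manip.get_position())
E
```

```text
97.3083 [ 0.41227297 -0.25281841  0.15024053]
```

View pics/m10.png

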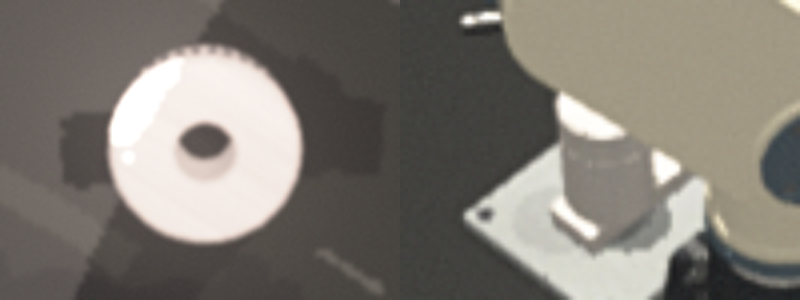

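```bash
python3 - <<'E'
from h import *
c=pickle.load(open("pics/ring2.pkl","rb"));g=onz(c,(254,186.3),.03)[:2];print(g)
pick(g,.023,.085,f=80,zs=.06)
manip.servo_line([*g,.27],rate=.25)
manip.move_to([*ROD,.22],DN);manip.hold(.3)
w=shot("wrist","w7");print(manip.get_position(),fz(),manip.get_time())
cv2.imwrite("pics/m11.png",cv2.resize(w['image'][230:330,203:303,::-1],(400,400),interpolation=cv2.INTER_CUBIC))
E
```

```text
[ 0.42669732 -0.25313631]
down 0.023 [0.59746579 0.0034382  0.01618335]
w 0.05831785701301305 dF [-2.84322631  0.97685414 11.84340323]
lift 0.05809421809398998 [-0.57664972  0.29615475 -5.46981112] [-0.01112094  0.00592332 -0.03600998]
[0.53529411 0.00646558 0.22019796] [ 0.41426036  0.25248539 -6.56322923] 103.1333
```

View pics/m11.png

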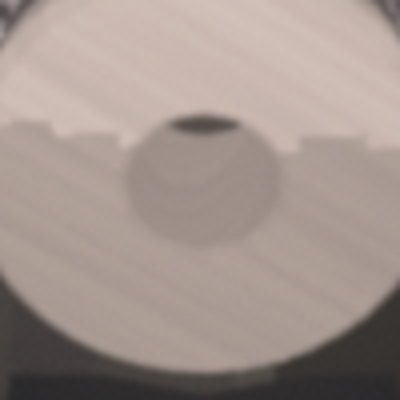

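```bash
python3 - <<'E'
from h import *
w=pickle.load(open("pics/w7.pkl","rb"));p=manip.get_position()
o=(onz(w,(253.4,274.6),p[2]+.007)-p)[:2];print(o)
q=ROD-[np.clip(o[0]-.0016,-.0015,.0015),0]
print(insert(q,.182,.1555,step=.002,rate=.04))
print(manip.get_position(),manip.get_torque(),manip.get_time())
E
```

```text
[ 1.92788124e-03 -3.08396163e-05]
(np.float64(0.162), np.float64(0.0), np.float64(0.0), np.float64(-0.3), np.float64(-0.9), np.float64(-0.2))
(np.float64(0.16), np.float64(0.0), np.float64(0.0), np.float64(-0.6), np.float64(-0.1), np.float64(-0.5))
(np.float64(0.158), np.float64(0.0), np.float64(0.0), np.float64(-1.3), np.float64(-0.5), np.float64(-0.5))
(np.float64(0.156), np.float64(-1.0), np.float64(-0.0), np.float64(-1.9), np.float64(0.5), np.float64(15.3))
(np.float64(0.15599999999999997), array([0.53392759, 0.00717653]), 'contact', array([-1.88573611,  0.47499635, 15.27868363]))
[0.53512282 0.00717894 0.15786484] [-0.01596754  0.4653454   0.06647203] 107.9083
```

```bash
python3 - <<'E'
from h import *
p=manip.get_position()
manip.servo_line([p[0],p[1],.158],rate=.03)
manip.command_gripper(.085);manip.servo_line([p[0],p[1],.28],rate=.2)
manip.move_to([.35,.40,.30],DN);manip.hold(.5)
s=shot("side","s8");t=shot("top","t8");print(manip.get_time())
cv2.imwrite("pics/m12.png",np.hstack([cv2.resize(s['image'][110:230,170:290,::-1],(400,400),interpolation=cv2.INTER_CUBIC),cv2.resize(t['image'][60:260,120:420,::-1],(400,267))[:, :].__class__(0) if 0 else cv2.resize(t['image'][60:260,150:350,::-1],(400,400))]))
E
```

```text
111.5083
```

View pics/m12.png

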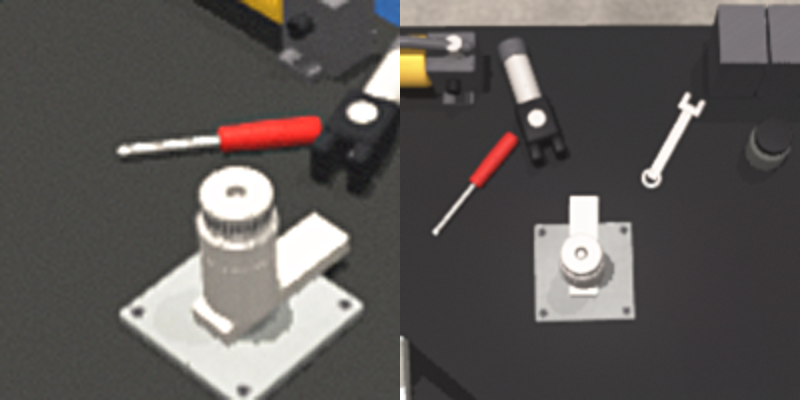

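```bash
python3 - <<'E'
from h import *
s,t=[pickle.load(open(f"pics/{n}.pkl","rb")) for n in("s8","t8")]
print(tri([(s,(170+236*.3-.35,110+191*.3-.35)),(t,(150+(581-400)/2-.25,60+254/2-.25))]))
manip.sign_off()
E
```

```text
(array([0.53306279, 0.00684688, 0.16578874]), [np.float64(0.0010139798547072465), np.float64(0.0010139798547072075)])
the job is handed in; nothing more can be done
```

I put the kit away on its stand and handed the job in at about 112 s of robot time, well inside the 210 s limit. This start had two straps, the medium and large cups, and the ring. I lowered each part down the rod with force checks and let go only once it had landed.

**Landings:** each part came to rest within about 1 mm of the height expected for a flat stack.

**Final pictures:** the straps lie flat one on the other, with the large cup covering the medium one and the ring flat on top. The bystanders in those two crops (screwdriver, crimping head, wrench and jar) are where they were. The spray can and the strut were outside the crops, so I did not check them at the end.

**Ring height:** the top of the ring measured 166 mm above the bench, against 164 mm expected, which is within camera error.

**Disagreement:** before the second strap went on, the side view and the wrist view differed by about 3 mm on where its hole was. I shifted the approach by about half a millimetre and it went down the rod with almost no side force.

No check failed, and the ring had not moved when I looked again before picking it up.

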